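# Clear the jar and seat the spice case in the gift tray

## Task

A jar has been left standing in the empty recess of the gift-set tray: first stand it upright and gently on the cork mat, wholly on the mat. Then take the wooden spice case that stands on edge in the slotted stand and seat it in the recess, lying on its back with the lid panel up, flat and fully home. Do not tip the jar over, and leave the other things on the counter where they are.

Things in the scene. Friction and masses are not known exactly. Their poses are not given: they have to be found in the camera images.
- case: light-wood closed box, 0.22 kg, body 36 mm thick (x -18 to +18), 120 mm long (y), 62 mm wide (z). Origin: centre of the long edge it stands on in the stand at the start, z then up; x points out of its lid face, at the start away from the robot. Lid has a raised panel 90 x 42 mm, 4 mm high; back is flat. Free on the counter it tips onto its back if its top is pushed 35 mm from the lid side
- case_back (a point): centre of the flat back face of the case, 31 mm from both long edges; axes as the case. Standing, the case can be pinched across its 40 mm overall thickness; lying on its back, across its 62 mm width
- case_lid (a point): centre of the raised panel on the lid face of the case; axes as the case
- stand: dark-wood slotted stand, fixed, 70 x 150 mm, 24 mm high, with a slot 46 mm wide (x) and 128 mm long (y), floor 8 mm above the counter, walls to 24 mm. Origin: centre of its underside; y along the slot. It is left or right of the robot, on the other side from the tray
- tray: wooden gift-set tray, fixed, rim 22 mm high, spanning x -50 to +118 and y -80 to +80 mm about its origin, which is on the underside below the middle of its recess; z up. Three small glass jars (34 mm across, tops 67 mm above the counter) are fixed along its +x side at x +94, y -50, 0, +50 mm
- recess (a point): middle of the floor of the tray's recess, 8 mm above the counter. The recess is 66 mm (x) by 124 mm (y) and 14 mm deep; the case fits it lying flat with 2 mm of play on every side, its length along y, either way round. Axes as the tray
- jar: the glass jar that stands in the tray's recess at the start: upright round jar of dark peppercorns with a dark wooden stopper fixed in it, 60 mm across up to 75 mm height, stopper 55 mm across, 95 mm high overall, about 0.38 kg. Origin: centre of its underside; z up
- mat: round cork mat lying fixed on the counter ahead of the robot, 120 mm across, 4 mm thick; origin: centre of its underside. The counter between it and the robot, within 90 mm either side of y = 0 and x 0.35 to 0.58, is always empty
- tall_jar: bystander: glass jar of dried leaves, 64 mm across, 115 mm high; origin: centre of its underside
- seed_jar: bystander: glass jar of seeds, 60 mm across, 85 mm high; origin: centre of its underside
- tin: bystander: small round steel tin, 41 mm across, 46 mm high; origin: centre of its underside
- mortar: bystander: stone mortar, 72 mm across, 60 mm high; origin: centre of its underside
- bowl: bystander: dark wooden bowl of cinnamon sticks, 110 mm across, about 55 mm high; origin: centre of its underside
- spoon: bystander: wooden spoon lying on the counter at the far right, about 0.2 m long; origin: near the middle of its underside
- oil: bystander: amber glass bottle, 52 mm across, 130 mm high; origin: centre of its underside
Mind the look-alikes: they are no part of the job. There is more than one size of the mat; the job needs the smaller.

How it is judged:
By the outcome, as a careful person would: the job done as asked, in the order asked, and still so for the second after the job is handed in, with the robot touching nothing.
It also fails if it takes over 72 s, if anything falls off the work surface, if the arm or the gripper's body presses on something with over 40 N, if the wrist force passes 120 N, or if a joint passes its speed limit or range.

## Robot

A 6-joint arm with a two-finger parallel gripper is mounted at the origin on the work surface. World frame = base frame: x ahead of the robot, y to its left, z up, the work surface at z = 0. Lengths are in m, angles in rad, forces in N, time in s.
With the tool pointing down it reaches from about 0.4 to 0.925 m from the base axis. Payload 12.5 kg.
Tool frame: the origin (TCP) lies between the finger pads; the fingertips stand 14 mm ahead of it and the grasp point (between the pads) lies 5 mm behind it; z points along the fingers, y is the line along which they close (so a half turn about z gives the same grasp; the last joint's range is limited). The gripper opens to 95 mm and grips with 3 to 60 N. Pads are 20 mm wide; open, the fingers measure 119 mm over their backs; the gripper's body (75 mm by 180 mm) begins 59 mm behind the grasp point.
Start: joints at [-1.414, 0.491, 1.559, -0, 1.092, -0.106], TCP at [0.162, -0.604, 0.229] pointing down, gripper open.
Joint ranges: [-3.1, 3.1], [-0.84, 2.19], [0.05, 2.79], [-1.13, 4.28], [0.06, 2.93], [-2.69, 2.69]. Speed limits (rad/s): [2.22, 2.22, 2.79, 3.14, 3.14, 3.14].

## Interface

Orientations are given as a rotation vector (axis times angle).
In Python, from plant import manip gives the robot as it stands.
- The arm moves only by the shell command python3 -m creep 'ROWS' [FORCE]. ROWS is JSON, a list of rows, each an object with "fingers": the finger opening in mm, from 0 to 95.1; "offset": the shift along the tool's x, y, z in mm, a list of three; "twist": the turn about the tool's z in rad. A call has exactly 8 rows; each row shifts and turns the commanded pose from where the row before left it, along the tool's axes as they then stand; what a row does not reach is not made up. A row lasts 1/8 s, in which the tool goes at most 62.5 mm and 10.7 degrees, less where a joint would pass 70% of its speed; a pose out of reach is approached as far as the arm can. A call with a gripper value outside its range is refused whole. The fingers move at their own pace and stop on an object; FORCE is the grip in N (left out, the last holds). Time passes only in rows, so rows that do not move let the fingers close, or fill a call up. It gives the time, the measured TCP pose, the force, the opening and the grip force at its end, in the units of the state.
- manip.get_state(): the state, without advancing time (a new reading comes with each control period).
- manip.capture(name): name is "side" or "top" or "wrist"; returns a dict with "image" (480x640x3 uint8, red, green, blue), "fx", "fy", "cx", "cy" (pixels), "origin" and "rotation" of the camera in the world. Camera axes: x right, y up, looking along -z (the intrinsics and any distortion apply to the point x, -y, -z); pixel columns grow to the right and rows downward; lengths in m; the calibration is good to about 2 mm. A picture is of the moment at which its call begins. There is no depth.
- manip.finish_job(): hands the job in; it is judged then, once.
The state is a dict: "time": time; "qpos": joint angles; "qd": joint speeds; "joint_efforts": joint torques, N m; "ee_pos": TCP position; "tcp_rot": TCP orientation; "contact_force": force on the tool from outside, world axes, zero at the start; "wrist_torque": the same for the moment, N m; "gripper_width": finger opening in m; "finger_force": force on a finger pad.
Only numpy, scipy, OpenCV 4.12 (cv2) and the standard library are available. Lean on these libraries where they do the work, as an engineer would, in place of code of your own. Each camera call takes 0.05 s, during which the arm holds its last target. There are 200 camera calls.

## Working session

There is one attempt and no reset: what is moved stays moved. The work goes in short steps, Python scripts to look and compute and a shell command to move; the robot and the scene stay as the last step left them, time stands still between calls to the robot, and variables do not carry over. Pictures are saved under pics/ and viewed, at most 10 in all, crops included, and the job is handed in when it is done.

```bash
ls; mkdir -p pics
cat > h.py <<'E'
import numpy as np, cv2, json
from plant import manip
def cap(n,f):
    c=manip.capture(n); cv2.imwrite(f'pics/{f}.png',cv2.cvtColor(c['image'],cv2.COLOR_RGB2BGR))
    d={k:(np.array(v).tolist() if not np.isscalar(v) else v) for k,v in c.items() if k!='image'}
    json.dump(d,open(f'pics/{f}.json','w')); return d
def ray(f,u,v):
    d=json.load(open(f'pics/{f}.json')); r=np.array([(u-d['cx'])/d['fx'],-(v-d['cy'])/d['fy'],-1.])
    return np.array(d['origin']),np.array(d['rotation'])@r
def atz(f,u,v,z):
    o,r=ray(f,u,v); return o+r*(z-o[2])/r[2]
def tri(*obs):
    A=np.zeros((3,3));b=np.zeros(3);L=[]
    for f,u,v in obs:
        o,r=ray(f,u,v); r/=np.linalg.norm(r); P=np.eye(3)-np.outer(r,r);A+=P;b+=P@o;L.append((o,P))
    x=np.linalg.solve(A,b); return x,[np.linalg.norm(P@(x-o)) for o,P in L]
def proj(f,p):
    d=json.load(open(f'pics/{f}.json')); q=np.array(d['rotation']).T@(np.array(p)-d['origin'])
    return d['cx']+d['fx']*q[0]/-q[2], d['cy']-d['fy']*q[1]/-q[2]
E
python3 - <<'E'
from h import *
np.set_printoptions(precision=4,suppress=True)
for n in('side','top'):
    d=cap(n,n+'0'); print(n,d)
s=manip.get_state(); print(s)
E
```

```text
pics
side {'fx': 473.50643527985227, 'fy': 473.50643527985227, 'cx': 313.8925674647814, 'cy': 237.6817188486747, 'origin': [0.47936637396604487, -0.7475985834869322, 0.6370863922716297], 'rotation': [0.8937986327123078, -0.03972308287171148, -0.10706070375894636]}
top {'fx': 479.1956074233947, 'fy': 479.1956074233947, 'cx': 326.4891425340506, 'cy': 242.30827887942917, 'origin': [0.4938150806224597, -0.003041434812173797, 1.0879726988056146], 'rotation': [0.05775658976762748, -0.05890842035171985, -1.5690354433793]}
{'time': 0.1, 'qpos': array([-1.4136,  0.4915,  1.5594, -0.    ,  1.0917, -0.1056]), 'qd': array([ 0.0005, -0.002 , -0.0011,  0.    , -0.    , -0.0003]), 'joint_efforts': array([  0.0042, -61.3624, -25.8606,   0.0694,   0.047 ,  -0.    ]), 'ee_pos': array([ 0.1623, -0.6033,  0.2281]), 'tcp_rot': array([-3.1136, -0.4115,  0.0001]), 'contact_force': array([0.0514, 0.3598, 0.4036]), 'wrist_torque': array([ 0.0142, -0.0689, -0.0403]), 'finger_force': 0.0, 'gripper_width': 0.09506031283445826}
```

```bash
sed -i '1a from scipy.spatial.transform import Rotation as R' h.py; sed -i "s/np.array(d\['rotation'\])/R.from_rotvec(d['rotation']).as_matrix()/" h.py; grep -n rotvec h.py
```

```text
10:    return np.array(d['origin']),R.from_rotvec(d['rotation']).as_matrix()@r
19:    d=json.load(open(f'pics/{f}.json')); q=R.from_rotvec(d['rotation']).as_matrix().T@(np.array(p)-d['origin'])
```

View pics/top0.png

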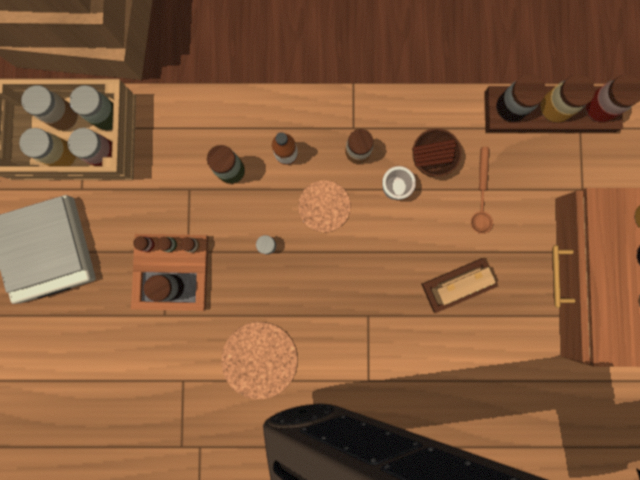

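View pics/side0.png

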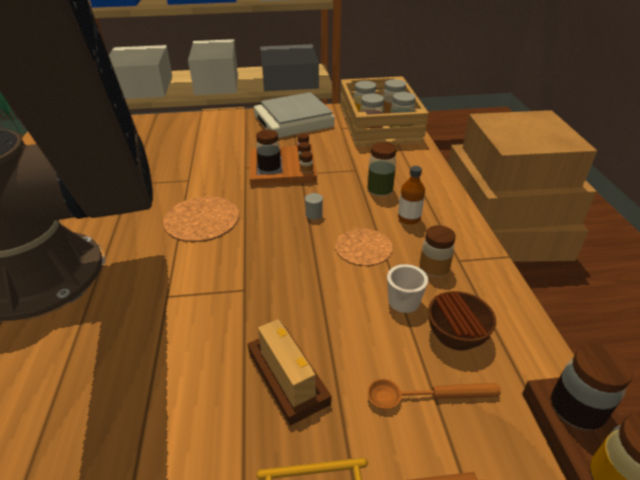

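Run:
```python
from h import *
def crop(f,x0,y0):
    I=cv2.imread(f'pics/{f}.png')[y0:y0+75,x0:x0+100]
    I=cv2.resize(I,None,fx=4,fy=4,interpolation=cv2.INTER_CUBIC)
    for i in range(0,100,10):
        cv2.line(I,(i*4,0),(i*4,6),(0,255,0),1); cv2.putText(I,str(x0+i),(i*4,16),0,.33,(0,255,0),1)
    for i in range(10,75,10):
        cv2.line(I,(0,i*4),(6,i*4),(0,255,0),1); cv2.putText(I,str(y0+i),(8,i*4+4),0,.33,(0,255,0),1)
    return I
M=np.vstack([np.hstack([crop('top0',125,235),crop('top0',410,250)]),np.hstack([crop('side0',235,120),crop('side0',240,315)])])
cv2.imwrite('pics/m0.png',M)
np.set_printoptions(precision=4,suppress=True)
for u,v in((299,206),(350,206),(324,180),(324,231.5)): print(atz('top0',u,v,.004))
for u,v in((363,247),(335,246),(392,247)): print(atz('side0',u,v,.004))
for u,v in((133,237),(208,237),(132,311),(209,311)): print(atz('top0',u,v,.022))
```

```text
[0.6575 0.059  0.004 ]
[ 0.6576 -0.0574  0.004 ]
[0.7176 0.002  0.004 ]
[0.5991 0.0019 0.004 ]
[ 0.6575 -0.0066  0.004 ]
[0.6002 0.0037 0.004 ]
[ 0.7173 -0.0139  0.004 ]
[0.5846 0.4281 0.022 ]
[0.5848 0.2607 0.022 ]
[0.4207 0.4252 0.022 ]
[0.4209 0.2553 0.022 ]
```

View pics/m0.png

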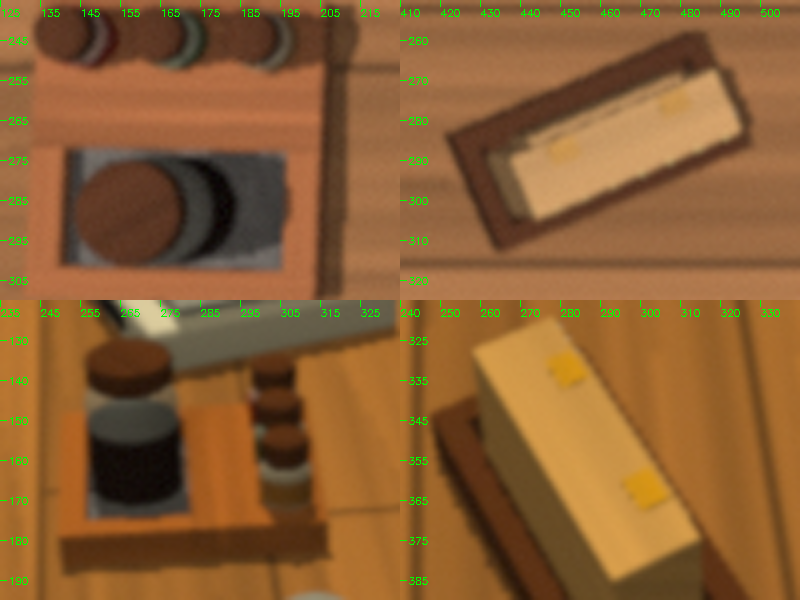

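Run:
```python
from h import *
np.set_printoptions(precision=4,suppress=True)
T=[(437.5,288.75),(489.5,267),(496.25,283),(444.25,305)]   # lid/+y, lid/-y, back/-y, back/+y
S=[(278,319.5),(315,375),(293,385),(258.75,327.5)]
P=[]
for t,s in zip(T,S):
    x,e=tri(('top0',*t),('side0',*s)); print('case',x,e, atz('top0',*t,.07)); P.append(atz('top0',*t,.07))
P=np.array(P);c=P.mean(0);print('c',c,np.linalg.norm(P[0]-P[1]),np.linalg.norm(P[1]-P[2]));d=P[0]+P[3]-P[1]-P[2];print('yaw of y axis',np.degrees(np.arctan2(-d[0],d[1])))
print('jar top',tri(('top0',157.7,288),('side0',267.3,134.5)), atz('top0',157.7,288,.095))
Q=np.array([atz('top0',*t,.022) for t in [(141.5,272.5),(197,273),(196.3,302.5),(140,302)]]);print('recess',Q,Q.mean(0))
# stand corners
Q=np.array([atz('top0',410+(X-400)/4,250+Y/4,.024) for X,Y in((447,136),(698,33),(752,143),(500,248))]);print('stand',Q.mean(0),Q)
for X,Y in((88,408),(240,408)): print('side recess?',)
print('tray bottom corners side',[atz('side0',235+X/4,120+(Y-300)/4,.022) for X,Y in ((60,536),(328,522),(188,514),(88,517))])
```

```text
case [ 0.4718 -0.2395  0.0663] [np.float64(0.0005775733301891495), np.float64(0.0005775733301889057)] [ 0.4713 -0.2387  0.07  ]
case [ 0.5182 -0.3504  0.0684] [np.float64(0.000793001851322836), np.float64(0.000793001851322835)] [ 0.5174 -0.3498  0.07  ]
case [ 0.4852 -0.3636  0.0693] [np.float64(0.0017061703835093078), np.float64(0.0017061703835094702)] [ 0.4835 -0.3633  0.07  ]
case [ 0.4394 -0.253   0.0672] [np.float64(0.0023611124360720746), np.float64(0.0023611124360722394)] [ 0.4372 -0.2524  0.07  ]
c [ 0.4773 -0.301   0.07  ] 0.12031181014078075 0.0364139145330285
yaw of y axis 22.597696010878543
jar top (array([0.4751, 0.343 , 0.0986]), [np.float64(0.0021182339648897594), np.float64(0.0021182339648897672)]) [0.4729 0.3443 0.095 ]
recess [[0.5055 0.4068 0.022 ]
 [0.5045 0.2836 0.022 ]
 [0.4395 0.2837 0.022 ]
 [0.4405 0.4081 0.022 ]] [0.4725 0.3455 0.022 ]
stand [ 0.4787 -0.2989  0.024 ] [[ 0.4807 -0.2146  0.024 ]
 [ 0.5378 -0.3548  0.024 ]
 [ 0.477  -0.3833  0.024 ]
 [ 0.4193 -0.243   0.024 ]]
side recess?
side recess?
tray bottom corners side [array([0.4265, 0.2627, 0.022 ]), array([0.5919, 0.2582, 0.022 ]), array([0.5062, 0.2788, 0.022 ]), array([0.444 , 0.2831, 0.022 ])]
```

```bash
python3 -m creep '[{"fingers":95,"offset":[45,-27,0],"twist":-0.163},{"fingers":95,"offset":[48,-20,0],"twist":-0.163},{"fingers":95,"offset":[51,-12,0],"twist":-0.163},{"fingers":95,"offset":[52,-3,0],"twist":-0.163},{"fingers":95,"offset":[52,5,0],"twist":-0.163},{"fingers":95,"offset":[50,14,0],"twist":-0.163},{"fingers":95,"offset":[47,22,0],"twist":-0.163},{"fingers":95,"offset":[43,29,0],"twist":-0.167}]'
python3 - <<'E'
from h import *
s=manip.get_state(); print(s['ee_pos'],s['qpos'],s['tcp_rot'],R.from_rotvec(s['tcp_rot']).as_matrix().round(3))
E
```

```text
time: 1.1
ee_pos: [0.4504, -0.2999, 0.2285]
tcp_rot: [-2.215, -2.227, 0.0]
contact_force: [-0.5, -0.7, 0.1]
gripper_width: 0.0949
finger_force: 0.0
[ 0.45038584 -0.29986305  0.22849932] [-7.09457708e-01  3.72270172e-01  1.76501931e+00 -8.83979120e-05
  1.00450273e+00 -7.14776221e-01] [-2.21533691e+00 -2.22725630e+00  1.39799173e-04] [[-0.005  1.    -0.   ]
 [ 1.     0.005  0.   ]
 [ 0.    -0.    -1.   ]]
```

```bash
python3 - <<'E'
from h import *
cap('wrist','w0')
E
python3 -m creep '[{"fingers":95,"offset":[54,5,0],"twist":0},{"fingers":95,"offset":[54,5,0],"twist":0},{"fingers":95,"offset":[54,5,0],"twist":0},{"fingers":95,"offset":[54,5,0],"twist":0},{"fingers":95,"offset":[54,1,0],"twist":0},{"fingers":95,"offset":[54,1,0],"twist":0},{"fingers":95,"offset":[54,1,0],"twist":0},{"fingers":95,"offset":[54,1,0],"twist":0}]' &&
python3 -m creep '[{"fingers":95,"offset":[54,0,0],"twist":0},{"fingers":95,"offset":[54,0,0],"twist":0},{"fingers":95,"offset":[54,0,0],"twist":0},{"fingers":95,"offset":[50,0,0],"twist":0},{"fingers":95,"offset":[0,0,0],"twist":0},{"fingers":95,"offset":[0,0,0],"twist":0},{"fingers":95,"offset":[0,0,0],"twist":0},{"fingers":95,"offset":[0,0,0],"twist":0}]'
python3 - <<'E'
from h import *
cap('wrist','w1')
a=cv2.imread('pics/w0.png');b=cv2.imread('pics/w1.png')
cv2.imwrite('pics/m1.png',cv2.resize(np.hstack([a,b]),(800,300)))
E
```

```text
time: 2.15
ee_pos: [0.4731, 0.1325, 0.2285]
tcp_rot: [2.222, 2.221, -0.0]
contact_force: [0.5, 0.4, -0.4]
gripper_width: 0.0948
finger_force: 0.0
time: 3.15
ee_pos: [0.4737, 0.3418, 0.2288]
tcp_rot: [2.223, 2.22, 0.0]
contact_force: [0.0, -0.0, 1.2]
gripper_width: 0.0949
finger_force: 0.0
```

View pics/m1.png

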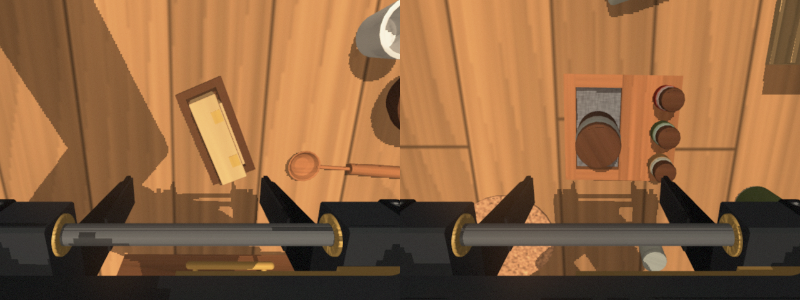

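Run:
```python
from h import *
np.set_printoptions(precision=4,suppress=True)
print(tri(('top0',157.7,288),('side0',267.3,134.5),('w1',315,227)),atz('w1',315,227,.095),ray('w1',315,240))
I=cv2.imread('pics/w1.png')[105:305,240:480]
cv2.imwrite('pics/m2.png',cv2.resize(I,None,fx=3,fy=3,interpolation=cv2.INTER_CUBIC))
I=cv2.imread('pics/w1.png')
```

```text
(array([0.4746, 0.3468, 0.0952]), [np.float64(0.002956600521846776), np.float64(0.0028618533111875715), np.float64(0.0018761784786243958)]) [0.4739 0.3485 0.095 ] (array([0.4738, 0.424 , 0.385 ]), array([-0.    , -0.2835, -0.959 ]))
```

View pics/m2.png

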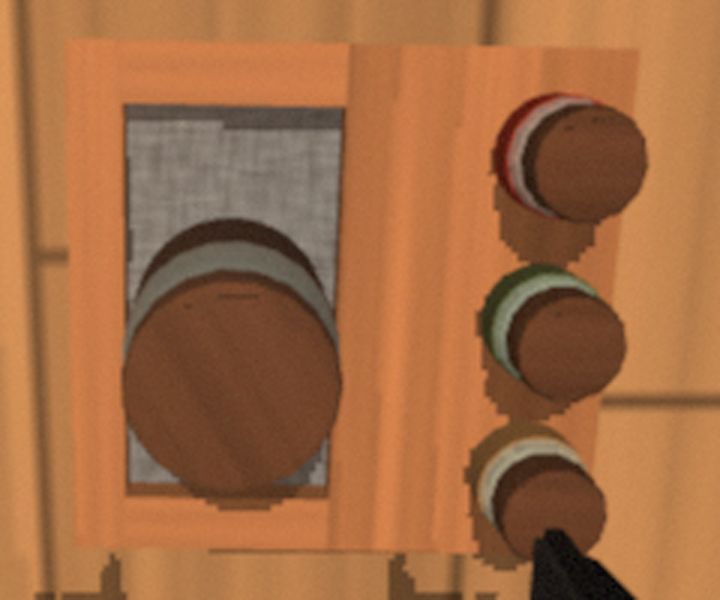

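Run:
```python
from h import *
np.set_printoptions(precision=4,suppress=True)
f=lambda X,Y:(240+X/3-.33,105+Y/3-.33)
print('jar',atz('w1',*f(232,382),.095), tri(('top0',157.7,288),('w1',*f(232,382))))
Q=np.array([atz('w1',*f(*p),.022) for p in((124,104),(345,107),(329,498),(126,497))]);print(Q,Q.mean(0))
Q=np.array([atz('w1',*f(*p),.022) for p in((66,38),(639,49),(76,546))]);print(Q)
print(tri(('top0',141.5,272.5),('w1',*f(124,104))),tri(('top0',197,273),('w1',*f(345,107))),tri(('top0',196.3,302.5),('w1',*f(329,498))))
```

```text
jar [0.4754 0.3446 0.095 ] (array([0.4741, 0.3445, 0.0948]), [np.float64(0.0012587593304836872), np.float64(0.001258759330483541)])
[[0.4438 0.4097 0.022 ]
 [0.5091 0.4088 0.022 ]
 [0.5074 0.2854 0.022 ]
 [0.4413 0.2858 0.022 ]] [0.4754 0.3474 0.022 ]
[[0.4274 0.4283 0.022 ]
 [0.5944 0.4252 0.022 ]
 [0.4244 0.2686 0.022 ]]
(array([0.4757, 0.4043, 0.0477]), [np.float64(0.030392558556204763), np.float64(0.030392558556204853)]) (array([ 0.5265,  0.3884, -0.3472]), [np.float64(0.01901073841757172), np.float64(0.019010738417571674)]) (array([0.473 , 0.2858, 0.0414]), [np.float64(0.033314907643664585), np.float64(0.03331490764366449)])
```

```bash
python3 -m creep '[{"fingers":95,"offset":[3,1,20],"twist":0},{"fingers":95,"offset":[0,0,35],"twist":0},{"fingers":95,"offset":[0,0,35],"twist":0},{"fingers":95,"offset":[0,0,35],"twist":0},{"fingers":95,"offset":[0,0,30],"twist":0},{"fingers":95,"offset":[0,0,21],"twist":0},{"fingers":95,"offset":[0,0,0],"twist":0},{"fingers":72,"offset":[0,0,0],"twist":0}]' 20 &&
python3 -m creep '[{"fingers":70,"offset":[0,0,0],"twist":0},{"fingers":66,"offset":[0,0,0],"twist":0},{"fingers":62,"offset":[0,0,0],"twist":0},{"fingers":58,"offset":[0,0,0],"twist":0},{"fingers":50,"offset":[0,0,0],"twist":0},{"fingers":50,"offset":[0,0,0],"twist":0},{"fingers":50,"offset":[0,0,0],"twist":0},{"fingers":50,"offset":[0,0,0],"twist":0}]' 20
```

```text
time: 4.2
ee_pos: [0.4749, 0.3458, 0.0535]
tcp_rot: [2.222, 2.221, 0.002]
contact_force: [0.9, -0.1, -0.4]
gripper_width: 0.0894
finger_force: 0.0
time: 5.2
ee_pos: [0.4748, 0.3458, 0.0529]
tcp_rot: [2.221, 2.221, 0.001]
contact_force: [2.5, -0.1, 5.5]
gripper_width: 0.0602
finger_force: 20.0
```

```bash
python3 -m creep '[{"fingers":50,"offset":[0,0,-3],"twist":0},{"fingers":50,"offset":[0,0,-8],"twist":0},{"fingers":50,"offset":[0,0,-15],"twist":0},{"fingers":50,"offset":[0,0,-20],"twist":0},{"fingers":50,"offset":[0,0,-20],"twist":0},{"fingers":50,"offset":[0,0,-18],"twist":0},{"fingers":50,"offset":[0,0,-12],"twist":0},{"fingers":50,"offset":[0,0,-4],"twist":0}]' &&
python3 -m creep '[{"fingers":50,"offset":[-8,4,0],"twist":0},{"fingers":50,"offset":[-18,9,0],"twist":0},{"fingers":50,"offset":[-28,15,0],"twist":0},{"fingers":50,"offset":[-32,17,0],"twist":0},{"fingers":50,"offset":[-32,17,0],"twist":0},{"fingers":50,"offset":[-32,17,0],"twist":0},{"fingers":50,"offset":[-32,17,0],"twist":0},{"fingers":50,"offset":[-32,17,0],"twist":0}]' &&
python3 -m creep '[{"fingers":50,"offset":[-32,17,0],"twist":0},{"fingers":50,"offset":[-32,17,0],"twist":0},{"fingers":50,"offset":[-28,15,0],"twist":0},{"fingers":50,"offset":[-22,12,0],"twist":0},{"fingers":50,"offset":[-12,7,0],"twist":0},{"fingers":50,"offset":[-4,2,0],"twist":0},{"fingers":50,"offset":[0,0,0],"twist":0},{"fingers":50,"offset":[0,0,0],"twist":0}]'
```

```text
time: 6.2
ee_pos: [0.4745, 0.3458, 0.1535]
tcp_rot: [2.221, 2.221, 0.002]
contact_force: [0.1, 0.8, -3.0]
gripper_width: 0.0601
finger_force: 20.0
time: 7.2
ee_pos: [0.5879, 0.1292, 0.152]
tcp_rot: [-2.222, -2.22, 0.002]
contact_force: [0.2, -0.5, -3.3]
gripper_width: 0.0598
finger_force: 20.0
time: 8.2
ee_pos: [0.6571, 0.0026, 0.1527]
tcp_rot: [-2.22, -2.222, 0.0]
contact_force: [0.5, 0.5, -3.5]
gripper_width: 0.0596
finger_force: 20.0
```

```bash
python3 -m creep '[{"fingers":50,"offset":[0,0,5],"twist":0},{"fingers":50,"offset":[0,0,15],"twist":0},{"fingers":50,"offset":[0,0,20],"twist":0},{"fingers":50,"offset":[0,0,22],"twist":0},{"fingers":50,"offset":[-2,1,19],"twist":0},{"fingers":50,"offset":[0,0,12],"twist":0},{"fingers":50,"offset":[0,0,5],"twist":0},{"fingers":50,"offset":[0,0,2],"twist":0}]' &&
python3 -m creep '[{"fingers":50,"offset":[0,0,1],"twist":0},{"fingers":50,"offset":[0,0,0.5],"twist":0},{"fingers":50,"offset":[0,0,0.5],"twist":0},{"fingers":50,"offset":[0,0,0.5],"twist":0},{"fingers":50,"offset":[0,0,0.5],"twist":0},{"fingers":50,"offset":[0,0,0],"twist":0},{"fingers":50,"offset":[0,0,0],"twist":0},{"fingers":50,"offset":[0,0,0],"twist":0}]'
```

```text
time: 9.2
ee_pos: [0.6586, -0.0003, 0.0527]
tcp_rot: [2.221, 2.221, 0.0]
contact_force: [0.5, -0.5, -2.4]
gripper_width: 0.0598
finger_force: 20.0
time: 10.2
ee_pos: [0.6584, -0.0003, 0.0496]
tcp_rot: [2.221, 2.221, -0.0]
contact_force: [0.8, -0.2, -3.0]
gripper_width: 0.0597
finger_force: 20.0
```

Not touching yet; go on half a millimetre at a time.

```bash
python3 -m creep '[{"fingers":50,"offset":[0,0,0.5],"twist":0},{"fingers":50,"offset":[0,0,0.5],"twist":0},{"fingers":50,"offset":[0,0,0.3],"twist":0},{"fingers":50,"offset":[0,0,0.2],"twist":0},{"fingers":50,"offset":[0,0,0],"twist":0},{"fingers":50,"offset":[0,0,0],"twist":0},{"fingers":50,"offset":[0,0,0],"twist":0},{"fingers":50,"offset":[0,0,0],"twist":0}]'
```

```text
time: 11.2
ee_pos: [0.6585, -0.0003, 0.0489]
tcp_rot: [2.221, 2.221, 0.0]
contact_force: [-1.8, 0.6, 5.3]
gripper_width: 0.0602
finger_force: 20.0
```

```bash
python3 -m creep '[{"fingers":61,"offset":[0,0,0],"twist":0},{"fingers":63,"offset":[0,0,0],"twist":0},{"fingers":67,"offset":[0,0,0],"twist":0},{"fingers":74,"offset":[0,0,0],"twist":0},{"fingers":84,"offset":[0,0,0],"twist":0},{"fingers":94,"offset":[0,0,0],"twist":0},{"fingers":94,"offset":[0,0,-5],"twist":0},{"fingers":94,"offset":[0,0,-15],"twist":0}]' &&
python3 -m creep '[{"fingers":94,"offset":[0,0,-30],"twist":0},{"fingers":94,"offset":[0,0,-50],"twist":0},{"fingers":94,"offset":[0,0,-50],"twist":0},{"fingers":94,"offset":[0,0,-28],"twist":0},{"fingers":94,"offset":[-40,-20,0],"twist":-0.06},{"fingers":94,"offset":[-50,-30,0],"twist":-0.08},{"fingers":94,"offset":[-50,-30,0],"twist":-0.08},{"fingers":94,"offset":[-50,-30,0],"twist":-0.08}]'
```

```text
time: 12.2
ee_pos: [0.6582, -0.0003, 0.0683]
tcp_rot: [-2.221, -2.221, 0.001]
contact_force: [0.2, 0.4, 0.5]
gripper_width: 0.094
finger_force: 0.0
time: 13.2
ee_pos: [0.5694, -0.2024, 0.2276]
tcp_rot: [1.86, 2.53, 0.0]
contact_force: [1.2, -0.2, -0.2]
gripper_width: 0.0939
finger_force: 0.0
```

Run:
```python
from h import *
cap('top','t1'); cap('side','s1')
def crop(f,x0,y0,w,h,k):
    return cv2.resize(cv2.imread(f'pics/{f}.png')[y0:y0+h,x0:x0+w],None,fx=k,fy=k,interpolation=cv2.INTER_CUBIC)
M=np.vstack([np.hstack([crop('t1',280,150,100,75,4),crop('t1',125,235,100,75,4)]),np.hstack([crop('s1',320,160,100,75,4)[:, :],crop('w0',265,110,150,112,2.6667)[:300,:400]])])
cv2.imwrite('pics/m3.png',M);print(M.shape)
```

```text
Traceback (most recent call last):
ValueError: all the input array dimensions except for the concatenation axis must match exactly, but along dimension 0, the array at index 0 has size 300 and the array at index 1 has size 299
```

Run:
```python
from h import *
def crop(f,x0,y0,w,h,k):
    return cv2.resize(cv2.imread(f'pics/{f}.png')[y0:y0+h,x0:x0+w],None,fx=k,fy=k,interpolation=cv2.INTER_CUBIC)
M=np.vstack([np.hstack([crop('t1',280,150,100,75,4),crop('t1',125,235,100,75,4)]),np.hstack([crop('s1',320,160,100,75,4),crop('w0',270,110,160,120,2.5)])])
cv2.imwrite('pics/m3.png',M);print(M.shape)
```

```text
(600, 800, 3)
```

View pics/m3.png

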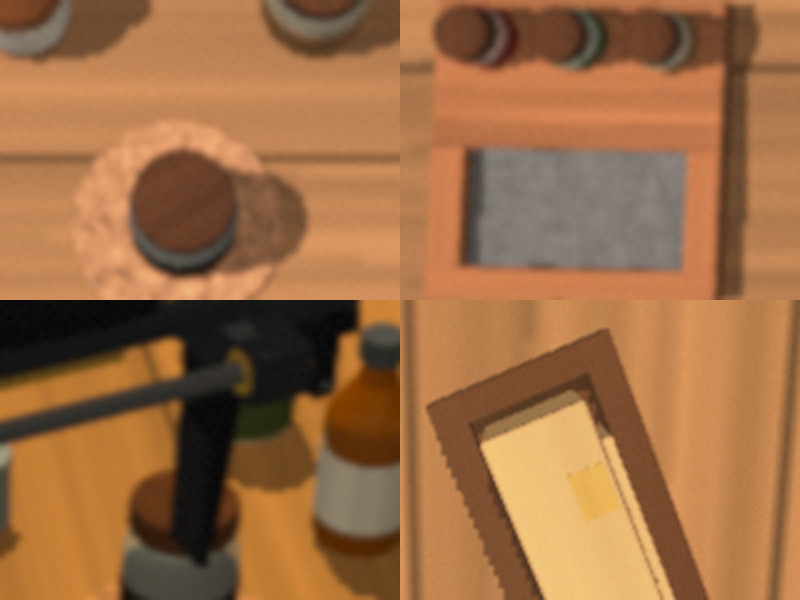

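```bash
python3 -m creep '[{"fingers":94,"offset":[-22,-38,0],"twist":0},{"fingers":94,"offset":[-22,-38,0],"twist":0},{"fingers":94,"offset":[-23,-37,0],"twist":-0.091},{"fingers":94,"offset":[0,0,40],"twist":0},{"fingers":94,"offset":[0,0,45],"twist":0},{"fingers":94,"offset":[0,0,45],"twist":0},{"fingers":94,"offset":[0,0,30],"twist":0},{"fingers":94,"offset":[0,0,0],"twist":0}]'
```

```text
time: 14.3
ee_pos: [0.482, -0.2976, 0.0653]
tcp_rot: [-1.746, -2.608, -0.0]
contact_force: [0.1, -0.3, 0.7]
gripper_width: 0.0942
finger_force: 0.0
```

```bash
python3 -m creep '[{"fingers":94,"offset":[-2,0,12],"twist":0},{"fingers":80,"offset":[0,0,8],"twist":0},{"fingers":60,"offset":[0,0,0],"twist":0},{"fingers":50,"offset":[0,0,0],"twist":0},{"fingers":45,"offset":[0,0,0],"twist":0},{"fingers":42,"offset":[0,0,0],"twist":0},{"fingers":36,"offset":[0,0,0],"twist":0},{"fingers":32,"offset":[0,0,0],"twist":0}]' 15 &&
python3 -m creep '[{"fingers":30,"offset":[0,0,0],"twist":0},{"fingers":30,"offset":[0,0,0],"twist":0},{"fingers":30,"offset":[0,0,-3],"twist":0},{"fingers":30,"offset":[0,0,-10],"twist":0},{"fingers":30,"offset":[0,0,-20],"twist":0},{"fingers":30,"offset":[0,0,-25],"twist":0},{"fingers":30,"offset":[0,0,-25],"twist":0},{"fingers":30,"offset":[0,0,-12],"twist":0}]'
```

```text
time: 15.3
ee_pos: [0.4829, -0.3003, 0.0463]
tcp_rot: [-1.748, -2.611, 0.0]
contact_force: [-0.9, -0.4, 2.2]
gripper_width: 0.0401
finger_force: 15.0
time: 16.3
ee_pos: [0.4833, -0.3004, 0.1428]
tcp_rot: [1.746, 2.609, -0.0]
contact_force: [-0.5, -0.4, -2.7]
gripper_width: 0.0399
finger_force: 15.0
```

```bash
python3 -m creep '[{"fingers":30,"offset":[0,0,0],"twist":0.06},{"fingers":30,"offset":[0,0,0],"twist":0.12},{"fingers":30,"offset":[0,0,0],"twist":0.13},{"fingers":30,"offset":[12,2,0],"twist":0.081},{"fingers":30,"offset":[30,5,0],"twist":0},{"fingers":30,"offset":[40,8,0],"twist":0},{"fingers":30,"offset":[45,8,0],"twist":0},{"fingers":30,"offset":[45,8,0],"twist":0}]' && python3 -m creep '[{"fingers":30,"offset":[45,8,0],"twist":0},{"fingers":30,"offset":[40,8,0],"twist":0},{"fingers":30,"offset":[25,2,10],"twist":0},{"fingers":30,"offset":[8,0,20],"twist":0},{"fingers":30,"offset":[0,0,25],"twist":0},{"fingers":30,"offset":[0,0,25],"twist":0},{"fingers":30,"offset":[0,0,14],"twist":0},{"fingers":30,"offset":[0,0,4],"twist":0}]'
```

```text
time: 17.3
ee_pos: [0.513, -0.1267, 0.141]
tcp_rot: [-2.222, -2.221, 0.0]
contact_force: [1.2, 0.1, -1.7]
gripper_width: 0.0401
finger_force: 15.0
time: 18.3
ee_pos: [0.5308, -0.0101, 0.0425]
tcp_rot: [-2.221, -2.221, 0.001]
contact_force: [-0.6, -0.4, -1.7]
gripper_width: 0.04
finger_force: 15.0
```

```bash
python3 -m creep '[{"fingers":30,"offset":[0,0,2],"twist":0},{"fingers":30,"offset":[0,0,1],"twist":0},{"fingers":30,"offset":[0,0,0.5],"twist":0},{"fingers":30,"offset":[0,0,0.5],"twist":0},{"fingers":30,"offset":[0,0,0.5],"twist":0},{"fingers":30,"offset":[0,0,0],"twist":0},{"fingers":30,"offset":[0,0,0],"twist":0},{"fingers":30,"offset":[0,0,0],"twist":0}]'
```

```text
time: 19.3
ee_pos: [0.531, -0.0102, 0.0386]
tcp_rot: [2.221, 2.221, -0.0]
contact_force: [0.4, 0.6, -1.6]
gripper_width: 0.0399
finger_force: 15.0
```

```bash
python3 -m creep '[{"fingers":30,"offset":[0,0,0.5],"twist":0},{"fingers":30,"offset":[0,0,0.3],"twist":0},{"fingers":30,"offset":[0,0,0.3],"twist":0},{"fingers":30,"offset":[0,0,0.3],"twist":0},{"fingers":30,"offset":[0,0,0],"twist":0},{"fingers":30,"offset":[0,0,0],"twist":0},{"fingers":30,"offset":[0,0,0],"twist":0},{"fingers":30,"offset":[0,0,0],"twist":0}]'
```

```text
time: 20.3
ee_pos: [0.531, -0.0101, 0.0382]
tcp_rot: [2.221, 2.221, 0.0]
contact_force: [-4.1, 0.8, 14.4]
gripper_width: 0.0401
finger_force: 15.0
```

```bash
python3 -m creep '[{"fingers":42,"offset":[0,0,0],"twist":0},{"fingers":46,"offset":[0,0,0],"twist":0},{"fingers":56,"offset":[0,0,0],"twist":0},{"fingers":70,"offset":[0,0,0],"twist":0},{"fingers":70,"offset":[0,0,0],"twist":0},{"fingers":70,"offset":[0,0,-15],"twist":0},{"fingers":70,"offset":[0,0,-30],"twist":0},{"fingers":70,"offset":[0,0,-30],"twist":0}]' && python3 -m creep '[{"fingers":0,"offset":[0,15,0],"twist":0},{"fingers":0,"offset":[0,20,0],"twist":0},{"fingers":0,"offset":[0,25,0],"twist":0},{"fingers":0,"offset":[0,0,0],"twist":0},{"fingers":0,"offset":[0,0,0],"twist":0},{"fingers":0,"offset":[0,0,20],"twist":0},{"fingers":0,"offset":[0,0,24],"twist":0},{"fingers":0,"offset":[0,0,0],"twist":0}]'
python3 - <<'E'
from h import *
cap('wrist','w2');cap('side','s2')
M=np.hstack([cv2.imread('pics/w2.png')[:480],cv2.imread('pics/s2.png')[:480]])
cv2.imwrite('pics/m4.png',cv2.resize(M,(800,300)))
E
```

```text
time: 21.3
ee_pos: [0.531, -0.0101, 0.1139]
tcp_rot: [2.221, 2.221, 0.0]
contact_force: [0.3, 0.3, -1.3]
gripper_width: 0.07
finger_force: 0.0
time: 22.3
ee_pos: [0.5896, -0.01, 0.067]
tcp_rot: [-2.22, -2.22, 0.003]
contact_force: [-0.8, 0.5, 0.0]
gripper_width: 0.0009
finger_force: 0.0
```

View pics/m4.png

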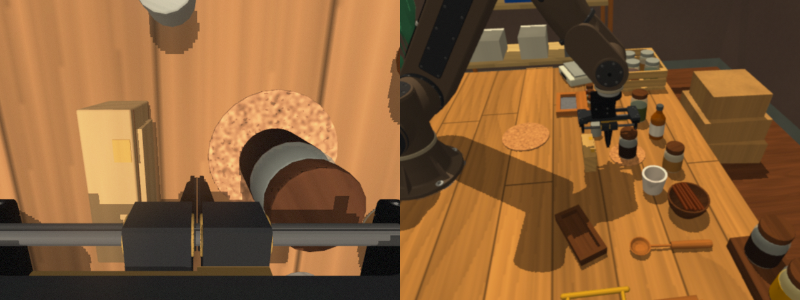

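```bash
python3 -m creep '[{"fingers":0,"offset":[0,-12,0],"twist":0},{"fingers":0,"offset":[0,-10,0],"twist":0},{"fingers":0,"offset":[0,-6,0],"twist":0},{"fingers":0,"offset":[0,-6,0],"twist":0},{"fingers":0,"offset":[0,-7,0],"twist":0},{"fingers":0,"offset":[0,-8,0],"twist":0},{"fingers":0,"offset":[0,-8,0],"twist":0},{"fingers":0,"offset":[0,-8,0],"twist":0}]' && python3 -m creep '[{"fingers":0,"offset":[0,-6,0],"twist":0},{"fingers":0,"offset":[0,-4,0],"twist":0},{"fingers":0,"offset":[0,0,0],"twist":0},{"fingers":0,"offset":[0,0,0],"twist":0},{"fingers":0,"offset":[0,0,-30],"twist":0},{"fingers":0,"offset":[0,0,-45],"twist":0},{"fingers":85,"offset":[0,-15,-45],"twist":0},{"fingers":85,"offset":[0,-20,-40],"twist":0}]'
python3 - <<'E'
from h import *
cap('wrist','w3');cap('side','s3');cap('top','t3')
M=np.hstack([cv2.imread('pics/w3.png'),cv2.imread('pics/s3.png')[60:300,200:520].repeat(2,0).repeat(2,1)])
cv2.imwrite('pics/m5.png',cv2.resize(M,(800,300)))
E
```

```text
time: 23.4
ee_pos: [0.5351, -0.0108, 0.074]
tcp_rot: [2.208, 2.207, 0.024]
contact_force: [21.7, 6.7, 56.9]
gripper_width: 0.0001
finger_force: 30.3
time: 24.4
ee_pos: [0.4804, -0.0101, 0.2296]
tcp_rot: [2.221, 2.221, 0.0]
contact_force: [0.6, -0.0, 0.2]
gripper_width: 0.0153
finger_force: 0.0
```

View pics/m5.png

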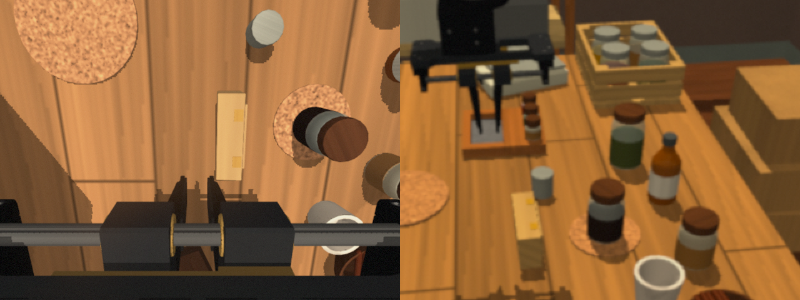

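Run:
```python
from h import *
for f,x0,y0,w,h,k in (('w3',330,130,80,170,3.5),):
    a=cv2.resize(cv2.imread(f'pics/{f}.png')[y0:y0+h,x0:x0+w],None,fx=k,fy=k,interpolation=cv2.INTER_CUBIC)
b=cv2.resize(cv2.imread('pics/t3.png')[200:300,270:390],None,fx=4,fy=4,interpolation=cv2.INTER_CUBIC)
print(a.shape,b.shape)
M=np.zeros((600,780,3),np.uint8);M[:a.shape[0],:a.shape[1]]=a;M[:b.shape[0],300:780]=b
cv2.imwrite('pics/m6.png',M)
```

```text
(595, 280, 3) (400, 480, 3)
```

View pics/m6.png

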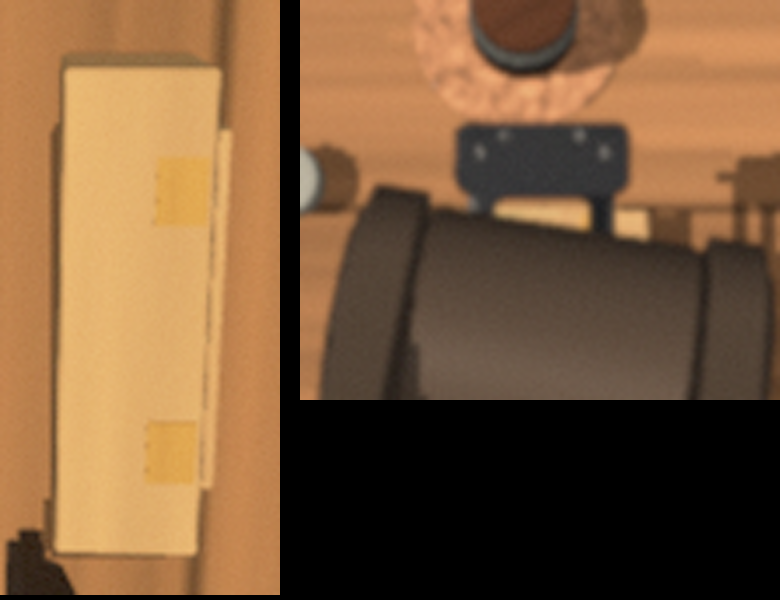

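Run:
```python
from h import *
np.set_printoptions(precision=4,suppress=True)
Q=np.array([atz('w3',330+X/3.5-.36,130+Y/3.5-.36,.062) for X,Y in((64,67),(221,67),(197,553),(55,552))]);print(Q,Q.mean(0),np.linalg.norm(Q[0]-Q[3]),np.linalg.norm(Q[0]-Q[1]))
s=manip.get_state();print(s['time'],s['ee_pos'],s['gripper_width'])
```

```text
[[ 0.5068  0.052   0.062 ]
 [ 0.5426  0.052   0.062 ]
 [ 0.5434 -0.0676  0.062 ]
 [ 0.5075 -0.0673  0.062 ]] [ 0.5251 -0.0077  0.062 ] 0.11930703439843568 0.0357098643428687
24.55 [ 0.4809 -0.0102  0.2299] 0.027004237741769743
```

```bash
python3 -m creep '[{"fingers":0,"offset":[2,50,0],"twist":0},{"fingers":0,"offset":[0,51,0],"twist":0},{"fingers":0,"offset":[0,0,20],"twist":0},{"fingers":0,"offset":[0,0,40],"twist":0},{"fingers":0,"offset":[0,0,50],"twist":0},{"fingers":0,"offset":[0,0,45],"twist":0},{"fingers":0,"offset":[0,0,18],"twist":0},{"fingers":0,"offset":[0,0,0],"twist":0}]' && python3 -m creep '[{"fingers":0,"offset":[0,-7,0],"twist":0},{"fingers":0,"offset":[0,-7,0],"twist":0},{"fingers":0,"offset":[0,-5,0],"twist":0},{"fingers":0,"offset":[0,-4,0],"twist":0},{"fingers":0,"offset":[0,-4,0],"twist":0},{"fingers":0,"offset":[0,-4,0],"twist":0},{"fingers":0,"offset":[0,0,0],"twist":0},{"fingers":0,"offset":[0,0,0],"twist":0}]'
```

```text
time: 25.55
ee_pos: [0.5817, -0.0081, 0.0541]
tcp_rot: [-2.22, -2.22, 0.002]
contact_force: [0.0, -0.5, 0.1]
gripper_width: 0.0004
finger_force: 0.0
time: 26.55
ee_pos: [0.5509, -0.0081, 0.0551]
tcp_rot: [-2.221, -2.221, 0.001]
contact_force: [0.0, 0.2, -0.0]
gripper_width: 0.0004
finger_force: 0.2
```

```bash
python3 - <<'E'
from h import *
cap('side','s4')
E
python3 -m creep '[{"fingers":0,"offset":[0,-3,0],"twist":0},{"fingers":0,"offset":[0,-3,0],"twist":0},{"fingers":0,"offset":[0,-3,0],"twist":0},{"fingers":0,"offset":[0,-3,0],"twist":0},{"fingers":0,"offset":[0,0,0],"twist":0},{"fingers":0,"offset":[0,0,0],"twist":0},{"fingers":0,"offset":[0,0,0],"twist":0},{"fingers":0,"offset":[0,0,0],"twist":0}]'
python3 - <<'E'
from h import *
cap('side','s5'); cap('wrist','w5')
a=cv2.imread('pics/s3.png');b=cv2.imread('pics/s5.png');c=cv2.imread('pics/w5.png')
k=lambda I:cv2.resize(I[130:230,230:330],(400,400),interpolation=cv2.INTER_CUBIC)
# case-coloured mask bbox (light wood)
for n in('s3','s4','s5','w3','w5'):
    I=cv2.cvtColor(cv2.imread(f'pics/{n}.png'),cv2.COLOR_BGR2HSV); print(n,I[190,265] if n[0]=='s' else I[250,370])
E
```

```text
time: 27.6
ee_pos: [0.5425, -0.0083, 0.0573]
tcp_rot: [2.217, 2.216, 0.009]
contact_force: [9.7, 2.3, 15.4]
gripper_width: 0.0006
finger_force: 7.2
s3 [ 15 185 170]
s4 [20 17 46]
s5 [23 22 46]
w3 [ 17 132 224]
w5 [ 14 150 195]
```

```bash
python3 -m creep '[{"fingers":0,"offset":[0,0,-4],"twist":0},{"fingers":0,"offset":[0,-2,-3],"twist":0},{"fingers":0,"offset":[0,-5,-2.5],"twist":0},{"fingers":0,"offset":[0,-6,-2.5],"twist":0},{"fingers":0,"offset":[0,-6,-2],"twist":0},{"fingers":0,"offset":[0,-6,-1],"twist":0},{"fingers":0,"offset":[0,-6,0],"twist":0},{"fingers":0,"offset":[0,-6,0],"twist":0}]'
python3 - <<'E'
from h import *
cap('side','s6'); cap('wrist','w6')
E
```

```text
time: 28.7
ee_pos: [0.5016, -0.0081, 0.0702]
tcp_rot: [2.221, 2.221, -0.0]
contact_force: [1.0, -0.6, -0.2]
gripper_width: 0.0001
finger_force: 0.0
```

```bash
python3 -m creep '[{"fingers":0,"offset":[0,0,-30],"twist":0},{"fingers":0,"offset":[0,0,-45],"twist":0},{"fingers":85,"offset":[0,-10,-45],"twist":0},{"fingers":85,"offset":[0,-10,-40],"twist":0},{"fingers":85,"offset":[0,-10,0],"twist":0},{"fingers":85,"offset":[0,0,0],"twist":0},{"fingers":85,"offset":[0,0,0],"twist":0},{"fingers":85,"offset":[0,0,0],"twist":0}]'
python3 - <<'E'
from h import *
cap('side','s7'); cap('wrist','w7'); cap('top','t7')
a=cv2.imread('pics/w7.png')[110:310,240:440]; a=cv2.resize(a,(600,600),interpolation=cv2.INTER_CUBIC)
b=cv2.imread('pics/s7.png')[120:270,220:320]; b=cv2.resize(b,(200,300),interpolation=cv2.INTER_CUBIC)
M=np.zeros((600,800,3),np.uint8);M[:,:600]=a;M[:300,600:]=b
cv2.imwrite('pics/m7.png',M)
E
```

```text
time: 29.8
ee_pos: [0.4721, -0.0081, 0.2294]
tcp_rot: [-2.221, -2.221, 0.002]
contact_force: [0.2, -0.1, 0.6]
gripper_width: 0.0553
finger_force: 0.0
```

View pics/m7.png

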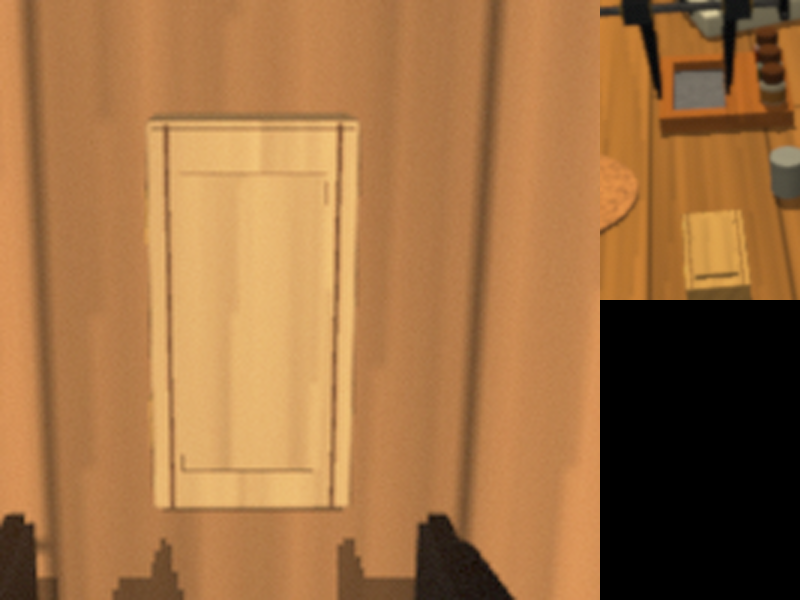

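Run:
```python
from h import *
np.set_printoptions(precision=4,suppress=True)
Q=np.array([atz('w7',240+X/3-.33,110+Y/3-.33,.036) for X,Y in((148,122),(358,122),(350,508),(155,508))]);print(Q,Q.mean(0))
# recess floor by saturation in t1
for f,(x0,y0,x1,y1) in (('t1',(130,265,210,310)),):
    I=cv2.cvtColor(cv2.imread(f'pics/{f}.png'),cv2.COLOR_BGR2HSV)[y0:y1,x0:x1,1]
    m=(I<90).astype(np.uint8); n,l,s,c=cv2.connectedComponentsWithStats(m); k=1+s[1:,4].argmax()
    r=cv2.minAreaRect(np.argwhere(l==k)[:,::-1].astype(np.float32)); b=cv2.boxPoints(r)+[x0,y0]; print(s[k],r,b)
    q=np.array([atz(f,*p,.008) for p in b]);print(q,q.mean(0))
Q=np.array([atz('t1',125+(X-400)/4-.4,235+Y/4-.4,.022) for X,Y in((467,148),(687,150),(684,268),(462,267))]);print(Q,Q.mean(0))
```

```text
[[ 0.4496  0.0511  0.036 ]
 [ 0.5098  0.0511  0.036 ]
 [ 0.5112 -0.0678  0.036 ]
 [ 0.4496 -0.0679  0.036 ]] [ 0.48   -0.0084  0.036 ]
[  12    7   54   30 1550] ((38.5, 21.5), (29.0, 53.0), 90.0) [[142. 272.]
 [195. 272.]
 [195. 301.]
 [142. 301.]]
[[0.5068 0.411  0.008 ]
 [0.5069 0.2919 0.008 ]
 [0.4421 0.2905 0.008 ]
 [0.442  0.4091 0.008 ]] [0.4745 0.3506 0.008 ]
[[0.5075 0.4071 0.022 ]
 [0.5065 0.285  0.022 ]
 [0.4415 0.2853 0.022 ]
 [0.4419 0.408  0.022 ]] [0.4744 0.3464 0.022 ]
```

```bash
python3 -m creep '[{"fingers":85,"offset":[0,8,20],"twist":0},{"fingers":85,"offset":[0,0,40],"twist":0},{"fingers":85,"offset":[0,0,45],"twist":0},{"fingers":85,"offset":[0,0,45],"twist":0},{"fingers":85,"offset":[0,0,30],"twist":0},{"fingers":85,"offset":[0,0,14],"twist":0},{"fingers":85,"offset":[0,0,4],"twist":0},{"fingers":80,"offset":[0,0,0],"twist":0}]' 25
```

```text
time: 30.95
ee_pos: [0.4804, -0.0082, 0.0328]
tcp_rot: [2.221, 2.221, 0.001]
contact_force: [-0.1, 1.3, 0.7]
gripper_width: 0.0814
finger_force: 0.0
```

```bash
python3 -m creep '[{"fingers":72,"offset":[0,0,1.5],"twist":0},{"fingers":68,"offset":[0,0,0],"twist":0},{"fingers":64,"offset":[0,0,0],"twist":0},{"fingers":60,"offset":[0,0,0],"twist":0},{"fingers":55,"offset":[0,0,0],"twist":0},{"fingers":50,"offset":[0,0,0],"twist":0},{"fingers":50,"offset":[0,0,0],"twist":0},{"fingers":50,"offset":[0,0,-3],"twist":0}]' 25 &&
python3 -m creep '[{"fingers":50,"offset":[0,0,-8],"twist":0},{"fingers":50,"offset":[0,0,-18],"twist":0},{"fingers":50,"offset":[0,0,-22],"twist":0},{"fingers":50,"offset":[0,0,-22],"twist":0},{"fingers":50,"offset":[0,0,-22],"twist":0},{"fingers":50,"offset":[0,0,-15],"twist":0},{"fingers":50,"offset":[10,0,-5],"twist":0},{"fingers":50,"offset":[20,0,0],"twist":0}]'
```

```text
time: 31.95
ee_pos: [0.4799, -0.0081, 0.0336]
tcp_rot: [-2.221, -2.221, 0.001]
contact_force: [-0.4, -0.2, -2.0]
gripper_width: 0.062
finger_force: 25.0
time: 32.95
ee_pos: [0.48, 0.0223, 0.146]
tcp_rot: [2.222, 2.22, 0.0]
contact_force: [-0.8, 0.0, -2.5]
gripper_width: 0.0616
finger_force: 25.0
```

```bash
python3 -m creep '[{"fingers":50,"offset":[35,0,0],"twist":0},{"fingers":50,"offset":[45,0,0],"twist":0},{"fingers":50,"offset":[50,-1,0],"twist":0},{"fingers":50,"offset":[50,-1,0],"twist":0},{"fingers":50,"offset":[50,-1,0],"twist":0},{"fingers":50,"offset":[45,-1,0],"twist":0.016},{"fingers":50,"offset":[30,-1,0],"twist":0},{"fingers":50,"offset":[15,0,0],"twist":0}]' && python3 -m creep '[{"fingers":50,"offset":[5,0,0],"twist":0},{"fingers":50,"offset":[0,0,10],"twist":0},{"fingers":50,"offset":[0,0,20],"twist":0},{"fingers":50,"offset":[0,0,22],"twist":0},{"fingers":50,"offset":[0,0,18],"twist":0},{"fingers":50,"offset":[0,0,10],"twist":0},{"fingers":50,"offset":[0,0,3],"twist":0},{"fingers":50,"offset":[0,0,0],"twist":0}]'
python3 - <<'E'
from h import *
s=manip.get_state();v=s['tcp_rot'];print(s['ee_pos'],np.degrees(2*np.arctan2(v[1],v[0])))
E
```

```text
time: 33.95
ee_pos: [0.4749, 0.3435, 0.1451]
tcp_rot: [-2.237, -2.205, 0.002]
contact_force: [0.9, -0.5, -1.2]
gripper_width: 0.0615
finger_force: 25.0
time: 34.95
ee_pos: [0.476, 0.3469, 0.0629]
tcp_rot: [2.239, 2.203, 0.0]
contact_force: [-0.0, 0.3, -1.7]
gripper_width: 0.0619
finger_force: 25.0
[0.47598086 0.34692013 0.06289931] 89.08254547334086
```

```bash
python3 -m creep '[{"fingers":50,"offset":[0,-0.8,3],"twist":0},{"fingers":50,"offset":[0,0,3],"twist":0},{"fingers":50,"offset":[0,0,2],"twist":0},{"fingers":50,"offset":[0,0,1.5],"twist":0},{"fingers":50,"offset":[0,0,1.5],"twist":0},{"fingers":50,"offset":[0,0,1],"twist":0},{"fingers":50,"offset":[0,0,0],"twist":0},{"fingers":50,"offset":[0,0,0],"twist":0}]'
```

```text
time: 35.95
ee_pos: [0.4751, 0.3469, 0.0507]
tcp_rot: [2.239, 2.204, 0.0]
contact_force: [1.0, -0.2, -2.1]
gripper_width: 0.0615
finger_force: 25.0
```

```bash
python3 -m creep '[{"fingers":50,"offset":[0,0,1],"twist":0},{"fingers":50,"offset":[0,0,1],"twist":0},{"fingers":50,"offset":[0,0,1],"twist":0},{"fingers":50,"offset":[0,0,1],"twist":0},{"fingers":50,"offset":[0,0,1],"twist":0},{"fingers":50,"offset":[0,0,1],"twist":0},{"fingers":50,"offset":[0,0,0],"twist":0},{"fingers":50,"offset":[0,0,0],"twist":0}]'
```

```text
time: 36.95
ee_pos: [0.475, 0.3469, 0.0447]
tcp_rot: [2.239, 2.204, -0.0]
contact_force: [0.8, -0.1, -0.9]
gripper_width: 0.0619
finger_force: 25.0
```

```bash
python3 -m creep '[{"fingers":50,"offset":[0,0,1],"twist":0},{"fingers":50,"offset":[0,0,1],"twist":0},{"fingers":50,"offset":[0,0,1],"twist":0},{"fingers":50,"offset":[0,0,1],"twist":0},{"fingers":50,"offset":[0,0,0.5],"twist":0},{"fingers":50,"offset":[0,0,0.5],"twist":0},{"fingers":50,"offset":[0,0,0],"twist":0},{"fingers":50,"offset":[0,0,0],"twist":0}]'
```

```text
time: 37.95
ee_pos: [0.475, 0.3469, 0.0397]
tcp_rot: [2.239, 2.204, -0.0]
contact_force: [1.5, 0.0, -1.7]
gripper_width: 0.0619
finger_force: 25.0
```

```bash
python3 -m creep '[{"fingers":50,"offset":[0,0,0.4],"twist":0},{"fingers":50,"offset":[0,0,0.4],"twist":0},{"fingers":50,"offset":[0,0,0.4],"twist":0},{"fingers":50,"offset":[0,0,0],"twist":0},{"fingers":50,"offset":[0,0,0],"twist":0},{"fingers":50,"offset":[0,0,0],"twist":0},{"fingers":50,"offset":[0,0,0],"twist":0},{"fingers":50,"offset":[0,0,0],"twist":0}]'
```

```text
time: 38.95
ee_pos: [0.475, 0.3469, 0.0389]
tcp_rot: [2.239, 2.204, 0.0]
contact_force: [-2.2, -1.4, 5.5]
gripper_width: 0.062
finger_force: 25.0
```

Floor contact at the expected height. Release and rise, then check.

```bash
python3 -m creep '[{"fingers":64,"offset":[0,0,0],"twist":0},{"fingers":67,"offset":[0,0,0],"twist":0},{"fingers":74,"offset":[0,0,0],"twist":0},{"fingers":82,"offset":[0,0,0],"twist":0},{"fingers":82,"offset":[0,0,0],"twist":0},{"fingers":82,"offset":[0,0,-10],"twist":0},{"fingers":82,"offset":[0,0,-30],"twist":0},{"fingers":82,"offset":[0,0,-40],"twist":0}]' && python3 -m creep '[{"fingers":82,"offset":[0,0,-50],"twist":0},{"fingers":82,"offset":[0,0,-50],"twist":0},{"fingers":82,"offset":[0,0,-10],"twist":0},{"fingers":82,"offset":[0,0,0],"twist":0},{"fingers":82,"offset":[0,0,0],"twist":0},{"fingers":82,"offset":[0,0,0],"twist":0},{"fingers":82,"offset":[0,0,0],"twist":0},{"fingers":82,"offset":[0,0,0],"twist":0}]'
python3 - <<'E'
from h import *
np.set_printoptions(precision=4,suppress=True)
cap('side','s8'); cap('wrist','w8'); cap('top','t8')
def seg(f,box,lo,hi):
    x0,y0,x1,y1=box
    I=cv2.cvtColor(cv2.imread(f'pics/{f}.png'),cv2.COLOR_BGR2HSV)[y0:y1,x0:x1]
    m=cv2.inRange(I,np.array(lo),np.array(hi)); m=cv2.morphologyEx(m,cv2.MORPH_CLOSE,np.ones((5,5)))
    n,l,s,c=cv2.connectedComponentsWithStats(m); k=1+s[1:,4].argmax(); h=cv2.convexHull(np.argwhere(l==k)[:,::-1].astype(np.int32))
    b=cv2.approxPolyDP(h,5,True)[:,0]+[x0,y0]; return b,s[k]
I=cv2.cvtColor(cv2.imread('pics/w8.png'),cv2.COLOR_BGR2HSV)
print('case px',I[190:260:20,320],'tray',I[112,300],I[200,370])
b,s=seg('w8',(255,110,365,290),(15,60,150),(25,160,255)); print(b.tolist(),s)
for z in(.044,.036,.050): q=np.array([atz('w8',*p,z) for p in b]);print(z,q.mean(0),np.ptp(q,0))
c=[.475,.347]
print('expected corners', [np.round(proj('w8',[c[0]+a,c[1]+d,.044]),1).tolist() for a in(-.031,.031) for d in(-.06,.06)])
E
```

```text
time: 39.95
ee_pos: [0.4747, 0.3467, 0.1194]
tcp_rot: [-2.239, -2.203, 0.002]
contact_force: [0.3, -0.7, 1.3]
gripper_width: 0.082
finger_force: 0.0
time: 40.95
ee_pos: [0.475, 0.3469, 0.2281]
tcp_rot: [-2.239, -2.204, 0.001]
contact_force: [-0.4, -0.4, -1.1]
gripper_width: 0.0816
finger_force: 0.0
case px [[ 17 129 228]
 [ 17 130 227]
 [ 17 131 226]
 [ 17 131 225]] tray [ 14 150 177] [ 12 167 205]
[[350, 150], [348, 281], [283, 282], [279, 151]] [  23   40   74  133 9355]
0.044 [0.4751 0.3474 0.044 ] [0.0607 0.1182 0.    ]
0.036 [0.475  0.3455 0.036 ] [0.0621 0.121  0.    ]
0.05 [0.4751 0.3489 0.05  ] [0.0596 0.1162 0.    ]
expected corners [[282.4, 283.3], [276.8, 150.5], [349.5, 282.4], [350.9, 149.3]]
```

Run:
```python
from h import *
a=cv2.imread('pics/t1.png').astype(int);b=cv2.imread('pics/t8.png').astype(int);z=cv2.imread('pics/top0.png').astype(int)
d=lambda p,q,x0,y0,x1,y1:np.abs(p-q)[y0:y1,x0:x1].mean().round(1)
print('jar',d(a,b,295,175,350,235),'bystanders',d(z,b,200,125,300,185),d(z,b,345,125,500,235),'tin',d(z,b,250,230,280,258))
s=manip.get_state();print(s['time'])
print(manip.finish_job())
```

```text
jar 9.6 bystanders 6.9 8.0 tin 14.4
41.1
the job is handed in; nothing more can be done
None
```

I handed the job in at 41 s: the jar is standing on the small cork mat and the case is lid up in the recess. Measurement puts the case within 1 mm of the recess centre, and its floor contact came at the expected height. The jar looked upright and central on the mat in the last picture of it I viewed, before I moved the case. The final top image was compared only numerically, with modest differences around the jar, bystanders and tin that I didn't view and took for shadow changes. My first push to tip the case jammed the fingertips on its lid panel at about 57 N upward (61 N in all). That exceeds the 40 N limit for the arm and gripper body, but I believe only the fingers touched.

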